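Line up the stub holders with the straightedge

TASK

Draw the straightedge out from under the two sample cases, so that the cases settle on the desk still neatly stacked by the stops, then use its edge to push the four stub holders on the mat, away from the robot, into one straight row whose near faces are square on the white line. Finish by laying the straightedge down flat, on the mat or the desk. Do not touch the cases or the stub holders with the hand, tip nothing over, and leave everything else where it stands.

Things in the scene. Friction and masses are not known exactly. Their poses are not given: they have to be found in the camera images.
- straightedge: Flat steel bar 250 (x) x 52 (y) x 6 mm, 0.3 kg, straight long edges, same both ways round. Black grip fin upright on its middle: 60 (x) x 14 (y) mm, top at 56 mm. Origin: centre of underside. Starts flat on the desk, its far end 55 mm or more under the cases; it passes between the two stops, about 5 mm free each side, fin on the robot's side.
- case_low: Lower of two equal closed grey sample cases, 72 mm (x) by 110 mm (y) by 25 mm high, 0.1 to 0.2 kg; at the start it rests on the straightedge, 6 mm above the desk. Origin: centre of its underside.
- case_top: Upper sample case, lying on case_low; same size, origin and axes.
- stops: Two steel brackets fixed to the desk, 55 mm high, 14 mm wide, 62 mm apart; they hold the cases back as the straightedge is drawn out along -x. 4 mm high feet on their outer sides, to x = -80 mm. Origin: on the desk under the cases' middle; x level, along the straightedge, away from the robot. Brackets from x = -50 to -42 mm; cases start 5 to 10 mm from them.
- mat: Black rubber mat fixed to the desk, 2 mm thick, with a white line 3 mm wide. Origin at desk level; x points away from the robot, square to the line. The mat covers x = -140 to 120, y = -140 to 140 mm; the line runs along y at x = 20 mm. The holders start loose on it on the robot's side of the line, their centres about 60 mm apart in y.
- holder_1: Stub holder: aluminium block 30 (x) x 44 (y) x 18 mm with a brass mushroom-shaped stub on it (25 mm disc, top at 32 mm); 0.08 to 0.17 kg, loose on the mat. Origin: centre of its underside. Its long near face is 15 mm from the origin in its -x. Number 1 of 4 counted from the mat's -y end; at the start turned by up to 26 degrees either way.
- holder_2: Stub holder: aluminium block 30 (x) x 44 (y) x 18 mm with a brass mushroom-shaped stub on it (25 mm disc, top at 32 mm); 0.08 to 0.17 kg, loose on the mat. Origin: centre of its underside. Its long near face is 15 mm from the origin in its -x. Number 2 of 4 counted from the mat's -y end; at the start turned by up to 26 degrees either way.
- holder_3: Stub holder: aluminium block 30 (x) x 44 (y) x 18 mm with a brass mushroom-shaped stub on it (25 mm disc, top at 32 mm); 0.08 to 0.17 kg, loose on the mat. Origin: centre of its underside. Its long near face is 15 mm from the origin in its -x. Number 3 of 4 counted from the mat's -y end; at the start turned by up to 26 degrees either way.
- holder_4: Stub holder: aluminium block 30 (x) x 44 (y) x 18 mm with a brass mushroom-shaped stub on it (25 mm disc, top at 32 mm); 0.08 to 0.17 kg, loose on the mat. Origin: centre of its underside. Its long near face is 15 mm from the origin in its -x. Number 4 of 4 counted from the mat's -y end; at the start turned by up to 26 degrees either way.
- mouse: Black computer mouse, 100 x 56 x 28 mm, on the desk beside the +y end of the mat; leave it. Origin: centre of its underside.
- tin: Round tin, 40 mm diameter, 35 mm high, on the desk beside the -y end of the mat; leave it. Origin: centre of its underside.
- jar: Small jar, 32 mm diameter, 45 mm high, on the mat beyond the line; leave it. Origin: centre of its underside.
- counterweight: Small brass knobbed weight, 30 mm diameter, 40 mm high, on the mat beyond the line; leave it. Origin: centre of its underside.
- bottle: Small bottle, 38 mm diameter, 90 mm high, on the desk behind the cases; leave it. Origin: centre of its underside.
- tweezer_case: Flat black tweezer case, 22 (x) x 60 (y) x 16 mm, on the desk just off the robot's side of the mat; leave it. Origin: centre of its underside.
- screwdriver: Screwdriver 150 mm long lying on the desk about parallel to the straightedge, 85 to 92 mm to its +y side; leave it. Origin: on the desk under its middle.
Not all that is in view belongs to the job. Leave any blue or red look-alike of the stops alone.

How it is judged:
On the way, in this order (a step that is already met when the one before it is completed fails the run):
1. the straightedge is out from under the cases, which lie stacked on the desk (height (world z) of case_low below 0.004 m and angle between each of case_low, case_top's own z axis and vertical below 0.06 rad and z of case_top in the frame of case_low above 0.022 m and horizontal distance between case_top and case_low below 0.02 m and distance of case_low from where it was at the start of the episode below 0.03 m and x of straightedge in the frame of stops below -0.165 m), for 0.2 s.
2. the straightedge pushes stub holders ((contact force between straightedge and holder_1 above 0.1 N or contact force between straightedge and holder_2 above 0.1 N or contact force between straightedge and holder_3 above 0.1 N or contact force between straightedge and holder_4 above 0.1 N)), for 0.1 s.
3. all four stub holders stand square with their near faces on the line (x of holder_1 in the frame of mat between 0.029 and 0.041 m and angle between the x axis of each of holder_1, holder_2, holder_3, holder_4 and the x axis of mat, either way round below 0.09 rad and angle between each of holder_1, holder_2, holder_3, holder_4's own z axis and vertical below 0.08 rad and height (world z) of each of holder_1, holder_2, holder_3, holder_4 below 0.006 m and x of holder_2 in the frame of mat between 0.029 and 0.041 m and x of holder_3 in the frame of mat between 0.029 and 0.041 m and x of holder_4 in the frame of mat between 0.029 and 0.041 m), for 0.2 s.
At the end, for the whole second after the job is handed in: Cases flat on the desk, upper on lower within 20 mm, lower moved under 30 mm; each stub holder upright on the mat, near face within 6 mm of the line's middle and square to it within 0.09 rad; straightedge lying flat (0.05 rad) on mat or desk, at rest (all of step 3 and height (world z) of case_low below 0.004 m and angle between each of case_low, case_top's own z axis and vertical below 0.06 rad and z of case_top in the frame of case_low above 0.022 m and horizontal distance between case_top and case_low below 0.02 m and distance of case_low from where it was at the start of the episode below 0.03 m and angle between straightedge's own z axis and vertical below 0.05 rad and height (world z) of straightedge below 0.008 m and linear speed of each of straightedge, holder_1, holder_2, holder_3, holder_4 below 0.02 m/s); the robot touches nothing.
It fails at once if the hand touches a stub holder (contact force between any of the fingers, the arm and holder_1 above 0.5 N or contact force between any of the fingers, the arm and holder_2 above 0.5 N or contact force between any of the fingers, the arm and holder_3 above 0.5 N or contact force between any of the fingers, the arm and holder_4 above 0.5 N).
It fails at once if the hand touches a sample case (contact force between any of the fingers, the arm and case_low above 0.5 N or contact force between any of the fingers, the arm and case_top above 0.5 N).
It fails at once if the stack of cases topples (angle between any of case_low, case_top's own z axis and vertical above 0.4 rad).
It fails at once if a stub holder is tipped over (angle between any of holder_1, holder_2, holder_3, holder_4's own z axis and vertical above 0.4 rad).
It fails at once if something that is not part of the job is moved (more than 15 mm) (distance of any of mouse, tin, jar, bottle, screwdriver, counterweight, tweezer_case from where it was at the start of the episode above 0.015 m).
It also fails if it takes over 51 s, if anything falls off the work surface, if the arm or the gripper's body presses on something with over 40 N, if the wrist force passes 120 N, or if a joint passes its speed limit or range.

ROBOT

A 6-joint arm with a two-finger parallel gripper is mounted at the origin on the work surface. World frame = base frame: x ahead of the robot, y to its left, z up, the work surface at z = 0. Lengths are in m, angles in rad, forces in N, time in s.
With the tool pointing down it reaches from about 0.3 to 0.775 m from the base axis. Payload 14.6 kg.
Tool frame: the origin (TCP) lies at the very end of the fingers, on their centre line; the grasp point (between the pads) lies 19 mm behind it (ctrl.grasp_offset is the distance from the TCP to the grasp point, in m); x points along the fingers, y is the direction in which the jaws open and shut, and the axes are right-handed (so a half turn about x gives the same grasp; the last joint's range is limited). The gripper opens to 94 mm and grips with 3 to 60 N. Pads are 16 mm wide; open, the fingers measure 119 mm over their backs; the gripper's body (75 mm by 177 mm) begins 78 mm behind the grasp point.
Start: joints at [1.106, 0.3, 1.521, -0, 1.321, -0.067], TCP at [0.213, 0.507, 0.205] pointing down, gripper open.
Joint ranges: [-3.03, 3.03], [-0.79, 2.21], [0.23, 2.52], [-1.04, 4.18], [0, 3.07], [-2.55, 2.55]. Speed limits (rad/s): [2.22, 2.22, 2.57, 3.14, 3.14, 3.14].

INTERFACE

Orientations are given as [roll, pitch, yaw] about the fixed x, y, z axes, in that order (R = Rz(yaw) Ry(pitch) Rx(roll)).
In Python, from station import ctrl gives the robot as it stands. The module is installed in compiled form; this text tells all that it offers.
- The arm moves only by the tool send_rows, never from a script. Its argument "rows" is a list that holds one entry, the list of rows, each a list of 4 numbers: the shift along the world's x, y, z in mm, then the turn about the world's z in rad. A call has 1 to 12 rows; each row shifts and turns the commanded pose from where the row before left it; what a row does not reach is not made up. A row lasts 1/10 s, in which the tool goes at most 50 mm and 8.59 degrees, less where a joint would pass 70% of its speed; a pose out of reach is approached as far as the arm can. A call is refused whole if a number of a shift passes 50 or a number of a turn 0.15, either way. A call with a gripper value outside its range is refused whole. "grip" is the gripper's target within -1 to 1 (shut at 1, half-way at 0, fully open at -1), set as the call begins (left out, the last holds). The fingers move at their own pace and stop on an object; "newtons" is the grip in N (left out, the last holds). Time passes only in rows, so rows that do not move let the fingers close. It gives the time, the measured TCP pose, the force and the opening at its end, in the units of the state.
- ctrl.get_obs(): the state, without advancing time (a new reading comes with each control period).
- ctrl.camera(name): name is "side" or "top" or "wrist"; returns (picture, depth): 400x640x3 uint8, red, green, blue; 400x640 float32, m along the optical axis (not along the pixel's ray), 0 where there is no reading.
- ctrl.camera_params(name): a dict with "vertical_fov" (degrees; the focal length in pixels is half the picture's height over the tangent of half this angle, whatever the lens; pixels are square), "cx", "cy" (the principal point, pixels), "k1" (the pictures are not rectified: a ray, as slopes to the right and down, at radius r is drawn at 1 + k1 r^2 times it, then the intrinsics apply), "cam_to_world" (4x4, takes a point from camera to world coordinates); the wrist camera has in their place "mount" (4x4, takes a point from camera to tool coordinates, whose origin is the TCP and whose axes are the tool frame's). Camera axes: x right, y up, looking along -z (the intrinsics and any distortion apply to the point x, -y, -z); pixel columns grow to the right and rows downward; lengths in m; the calibration is good to about 2 mm. A picture is of the moment at which its call begins: read the wrist's pose just before it. camera_params takes no time and is no camera call.
- ctrl.hand_in(): hands the job in, once; it reports no verdict.
The state is a dict: "time_s": time; "qpos": joint angles; "joint_vel": joint speeds; "tau": joint torques, N m; "ee_pos": TCP position; "eef_rot": TCP orientation; "force": force on the tool from outside, world axes, zero at the start; "moment": the same for the moment, N m; "grip_width": finger opening in m.
Only numpy, scipy, OpenCV 4.12 (cv2) and the standard library are available. Lean on these libraries where they do the work, as an engineer would, in place of code of your own. Each camera call takes 0.05 s, during which the arm holds its last target.

## Working session

There is one attempt and no reset: what is moved stays moved. The work goes in short steps, Python scripts to look and compute and a tool call to move; the robot and the scene stay as the last step left them, time stands still between calls to the robot, and variables do not carry over. Pictures are saved under pics/ and viewed, and the job is handed in when it is done.

Besides the shell and the picture viewer there is one more tool, called as name(argument=value, ...) on one line, values as JSON. send_rows: Moves the arm, as the interface text tells. Its arguments: {"type":"object","properties":{"rows":{"type":"array"},"grip":{"type":"number"},"newtons":{"type":"number"}},"required":["rows"]}

```bash
mkdir -p pics; cat > h.py <<'E'
import numpy as np, cv2
from station import ctrl
def snap(n,tag):
    o=ctrl.get_obs(); p,d=ctrl.camera(n); cv2.imwrite(f'pics/{tag}.png',p[:,:,::-1]); np.savez(f'pics/{tag}.npz',d=d,pos=o['ee_pos'],rot=o['eef_rot'],p=p)
    return p,d,o
def c2w(n,o=None):
    P=ctrl.camera_params(n)
    if n!='wrist': return np.array(P['cam_to_world'])
    from scipy.spatial.transform import Rotation as R
    T=np.eye(4);T[:3,:3]=R.from_euler('xyz',o['eef_rot']).as_matrix();T[:3,3]=o['ee_pos'];return T@np.array(P['mount'])
def ray(n,px):
    P=ctrl.camera_params(n);f=200/np.tan(np.radians(P['vertical_fov'])/2)
    px=np.atleast_2d(np.array(px,float));q=(px-[P['cx'],P['cy']])/f
    s=q.copy()
    for _ in range(20): s=q/(1+P['k1']*(s**2).sum(1,keepdims=True))
    return np.c_[s[:,0],-s[:,1],-np.ones(len(s))]
def atz(n,px,z,o=None):
    T=c2w(n,o);r=ray(n,px)@T[:3,:3].T;c=T[:3,3];return c+r*((z-c[2])/r[:,2])[:,None]
def dep(n,px,d,o=None):
    px=np.atleast_2d(px);T=c2w(n,o);r=ray(n,px);k=np.array([d[int(b),int(a)] for a,b in px]);return (r*k[:,None])@T[:3,:3].T+T[:3,3]
def proj(n,X,o=None):
    P=ctrl.camera_params(n);f=200/np.tan(np.radians(P['vertical_fov'])/2);T=np.linalg.inv(c2w(n,o));X=np.atleast_2d(X)@T[:3,:3].T+T[:3,3]
    s=np.c_[X[:,0],-X[:,1]]/-X[:,2:];s=s*(1+P['k1']*(s**2).sum(1,keepdims=True));return s*f+[P['cx'],P['cy']]
E
python3 - <<'E'
from h import *
for n in('top','side','wrist'):
    snap(n,n+'0'); print(n,{k:np.round(v,3).tolist() for k,v in ctrl.camera_params(n).items()})
print(ctrl.get_obs())
E
```

```text
top {'vertical_fov': 54.65, 'cx': 317.778, 'cy': 190.734, 'k1': 0.001, 'cam_to_world': [[0.012, 0.989, -0.145, 0.398], [-1.0, 0.01, -0.015, -0.014], [-0.014, 0.145, 0.989, 0.902], [0.0, 0.0, 0.0, 1.0]]}
side {'vertical_fov': 46.859, 'cx': 312.655, 'cy': 207.383, 'k1': 0.01, 'cam_to_world': [[-0.968, 0.186, -0.169, 0.372], [-0.251, -0.691, 0.678, 0.729], [0.009, 0.698, 0.716, 0.8], [0.0, 0.0, 0.0, 1.0]]}
wrist {'vertical_fov': 70.626, 'cx': 320.863, 'cy': 196.659, 'k1': -0.025, 'mount': [[0.001, 0.228, -0.974, -0.179], [1.0, 0.0, 0.001, -0.0], [0.0, -0.974, -0.228, -0.066], [0.0, 0.0, 0.0, 1.0]]}
{'time_s': 0.15, 'qpos': array([ 1.10641249e+00,  3.00339850e-01,  1.52141769e+00,  1.35521446e-05,
        1.32068885e+00, -6.65624409e-02]), 'joint_vel': array([-0.00090128, -0.00094305, -0.00232055, -0.00101589, -0.00117889,
       -0.00123939]), 'tau': array([ 3.29584072e-04, -5.31962907e+01, -3.52817380e+01,  7.08321319e-02,
        2.35713087e-02, -1.03094510e-04]), 'ee_pos': array([0.21297143, 0.50688776, 0.20502744]), 'eef_rot': array([-1.65273419,  1.56994249, -2.05055895]), 'force': array([ 0.27955037, -0.0235744 , -0.38004259]), 'moment': array([ 0.00015893, -0.02652485, -0.03024611]), 'grip_width': 0.09358281703965661}
```

View pics/top0.png

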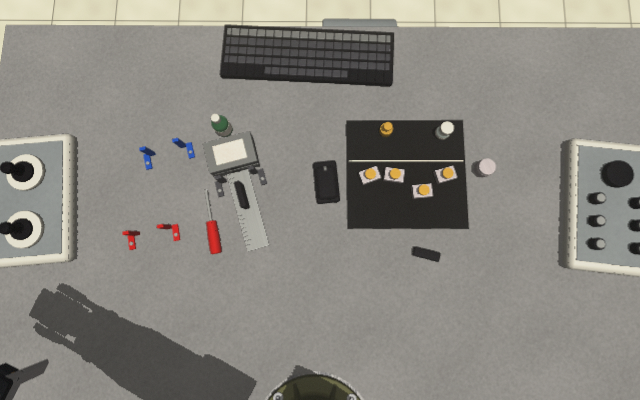

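View pics/side0.png

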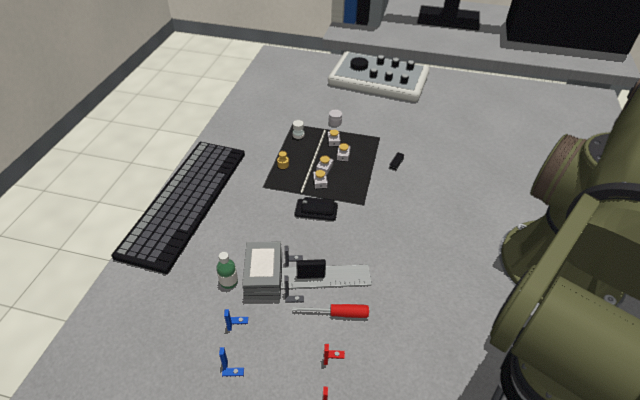

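View pics/wrist0.png

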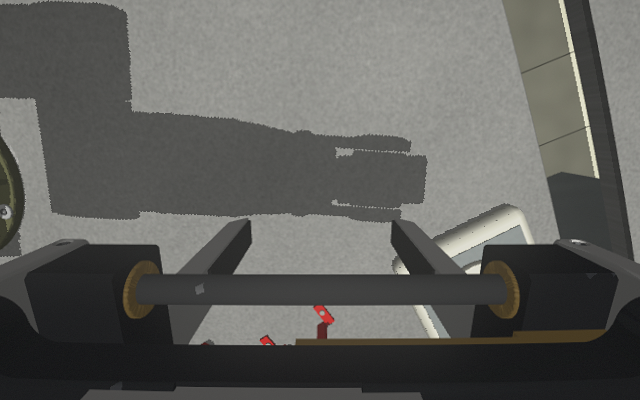

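Top view (up = +x, right = -y): the straightedge runs (225,185) to (257,245), its fin is at (241,195), and the cases are at (231,155). The grey stops are near (224,183) and (262,177). The look-alikes are blue at (147,155)/(185,148) and red at (130,238)/(172,231). The mat is at (405,175), with the holders at (370,174), (395,174), (423,190) and (446,173). I'll take crops next.

```bash
python3 - <<'E'
import cv2
p=cv2.imread('pics/top0.png')
cv2.imwrite('pics/c1.png',cv2.resize(p[105:260,190:285],None,fx=5,fy=5,interpolation=2)[:775][:600*0+775])
a=cv2.resize(p[125:255,190:290],None,fx=4.6,fy=4.6,interpolation=2);cv2.imwrite('pics/c1.png',a)
a=cv2.resize(p[115:265,340:475],None,fx=4,fy=4,interpolation=2);cv2.imwrite('pics/c2.png',a)
E
```

```text
(no output)
```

View pics/c1.png

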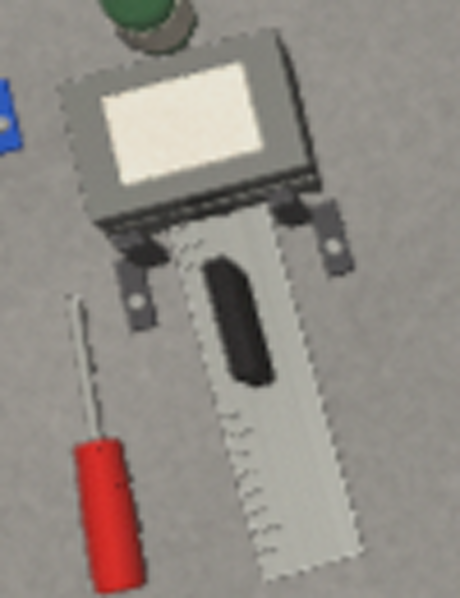

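View pics/c2.png

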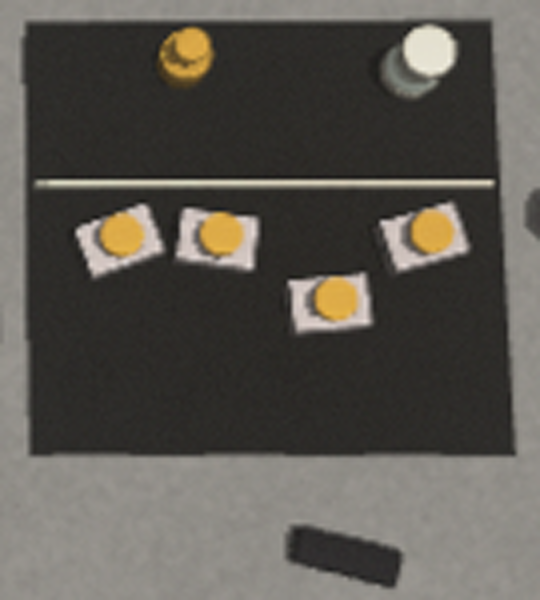

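```bash
python3 - <<'E'
from h import *
a=lambda L:np.array(L)/4.6+[190,125]
b=lambda L:np.array(L)/4+[340,115]
np.set_printoptions(precision=4,suppress=True)
e=atz('top',a([[265,580],[360,550],[275,210],[172,232]]),.006);print('edge',e)
for i,j in((0,3),(1,2)):v=e[j]-e[i];print('yaw',np.arctan2(v[1],v[0]))
print('near width',np.linalg.norm(e[0]-e[1]))
print('fin top',atz('top',a([[214,262],[228,258],[247,275],[272,378],[255,384],[240,378]]),.056))
print('case top',atz('top',a([[62,85],[275,30],[318,185],[100,225]]),.056))
print('stops feet',atz('top',a([[130,328],[156,324],[330,275],[352,268]]),.004))
print('mat',atz('top',b([[24,22],[491,22],[515,454],[31,455]]),.002))
l=atz('top',b([[36,184],[494,184]]),.002);print('line',l, 'ang',np.arctan2(l[1,0]-l[0,0],l[1,1]-l[0,1]))
H=[[[75,230],[148,206],[163,250],[93,277]],[[181,208],[259,216],[254,270],[175,261]],[[288,281],[366,272],[373,323],[296,333]],[[380,222],[455,204],[469,248],[397,272]]]
for h in H:
  q=atz('top',b(h),.020);print('holder',q[:,:2].mean(0),np.linalg.norm(q[0]-q[1]),np.linalg.norm(q[1]-q[2]),np.arctan2(*(q[0]-q[1])[:2][::1]),'minx',q[:,0].min(), q[:,1].min(),q[:,1].max())
print('stub',atz('top',b([[122,235],[221,233],[336,299],[433,231]]),.032))
print('tweez',atz('top',b([[287,545],[300,525],[402,550],[390,587]]),.016))
print('mouse',atz('top',[[313,162],[336,162],[340,200],[317,202]],.02))
print('cw',atz('top',b([[192,45]]),.04),'jar',atz('top',b([[430,50]]),.045),'tin',atz('top',[[487,167]],.035))
z=np.load('pics/top0.npz');print(dep('top',[[250,220],[243,200],[231,153],[370,174],[405,210]],z['d']))
E
```

```text
edge [[0.3881 0.1587 0.006 ]
 [0.4035 0.1117 0.006 ]
 [0.576  0.1608 0.006 ]
 [0.564  0.2134 0.006 ]]
yaw 0.3016425358699577
yaw 0.27750880410154255
near width 0.04945516149740549
fin top [[0.5402 0.1796 0.056 ]
 [0.5423 0.1729 0.056 ]
 [0.534  0.1634 0.056 ]
 [0.4842 0.1494 0.056 ]
 [0.4812 0.1574 0.056 ]
 [0.4841 0.1647 0.056 ]]
case top [[0.6276 0.2583 0.056 ]
 [0.6564 0.1545 0.056 ]
 [0.5787 0.1305 0.056 ]
 [0.5579 0.2359 0.056 ]]
stops feet [[0.5143 0.2331 0.004 ]
 [0.5165 0.2199 0.004 ]
 [0.5428 0.1317 0.004 ]
 [0.5466 0.1205 0.004 ]]
mat [[ 0.7023 -0.0665  0.002 ]
 [ 0.7045 -0.3467  0.002 ]
 [ 0.4459 -0.3497  0.002 ]
 [ 0.4421 -0.071   0.002 ]]
line [[ 0.6025 -0.0738  0.002 ]
 [ 0.605  -0.3443  0.002 ]] ang 3.132291208652606
holder [ 0.5653 -0.121 ] 0.044775537548995416 0.02717857939056617 -0.3317888788733315 minx 0.5438678792882775 -0.14593434666241512 -0.09520643397141135
holder [ 0.567  -0.1773] 0.04519889879206765 0.03193265188160303 0.09518386696526723 minx 0.5488971800463162 -0.20161873078145726 -0.15277102731641073
holder [ 0.5306 -0.2417] 0.04520718838219461 0.029734416340249693 -0.12649919824554182 minx 0.512564662277963 -0.2654315606097865 -0.2174843849489831
holder [ 0.5695 -0.297 ] 0.04491707873671718 0.026741163831940896 -0.24808444931896306 minx 0.5485597211152748 -0.3218460138262818 -0.27126979586282113
stub [[ 0.5664 -0.1209  0.032 ]
 [ 0.5681 -0.1773  0.032 ]
 [ 0.5307 -0.2416  0.032 ]
 [ 0.5704 -0.2977  0.032 ]]
tweez [[ 0.3925 -0.2144  0.016 ]
 [ 0.4038 -0.222   0.016 ]
 [ 0.3906 -0.2789  0.016 ]
 [ 0.37   -0.2715  0.016 ]]
mouse [[ 0.5952  0.0112  0.02  ]
 [ 0.5957 -0.0424  0.02  ]
 [ 0.5067 -0.0521  0.02  ]
 [ 0.5015  0.0007  0.02  ]]
cw [[ 0.6765 -0.1609  0.04  ]] jar [[ 0.673  -0.2955  0.045 ]] tin [[ 0.584  -0.3848  0.035 ]]
[[ 0.4592  0.1551  0.0099]
 [ 0.4997  0.163   0.0583]
 [ 0.6051  0.1938  0.0603]
 [ 0.565  -0.1193  0.0359]
 [ 0.4872 -0.2042  0.0013]]
```

```bash
cat >> h.py <<'E'
from scipy.spatial.transform import Rotation as Ro
def jaw(o=None):
    o=o or ctrl.get_obs();M=Ro.from_euler('xyz',o['eef_rot']).as_matrix();return np.arctan2(M[1,1],M[0,1]),M
E
python3 - <<'E'
from h import *
print(jaw())
E
```

```text
(np.float64(1.17297160532564), array([[-3.94104988e-04,  3.87413718e-01,  9.21905882e-01],
       [-7.57443875e-04,  9.21905574e-01, -3.87413912e-01],
       [-9.99999635e-01, -8.50973719e-04, -6.98834371e-05]]))
```

send_rows(rows=[[[30, -34, 0, 0.068], [30, -34, 0, 0.068], [30, -34, 0, 0.068], [30, -34, 0, 0.068], [30, -34, 0, 0.068], [30, -34, 0, 0.068], [30, -34, 0, 0.068], [30, -34, 0, 0.068], [30, -34, 0, 0.068], [29, -36, 0, 0.071], [0, 0, 0, 0]]])

```text
time_s: 1.25
ee_pos: [0.5142, 0.1613, 0.2049]
eef_rot: [-2.336, 1.57, -2.052]
force: [-0.4, 0.9, -0.8]
grip_width: 0.0943
```

```bash
python3 - <<'E'
from h import *
p,d,o=snap('wrist','w1');print(o['ee_pos'],jaw(o)[0],o['time_s'],o['qpos'])
E
```

```text
[0.51423165 0.16128939 0.20485548] 1.854233468884592 1.25 [ 2.36308387e-01  2.76124281e-01  1.55294662e+00 -6.97260317e-04
  1.31311030e+00 -1.61774699e+00]
```

View pics/w1.png

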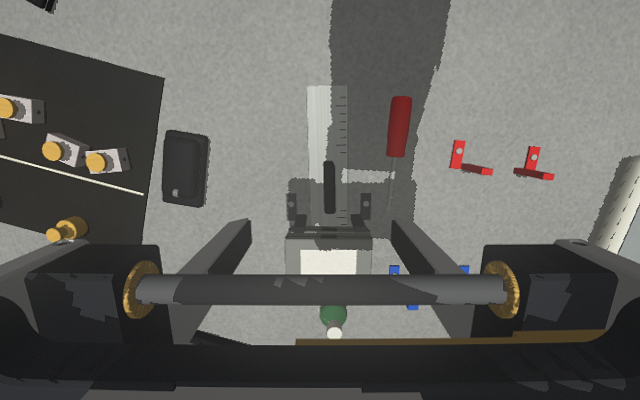

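```bash
python3 - <<'E'
import cv2
p=cv2.imread('pics/w1.png')
cv2.imwrite('pics/w1c.png',cv2.resize(p[80:240,270:390],None,fx=3.7,fy=3.7,interpolation=2))
E
```

```text
(no output)
```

View pics/w1c.png

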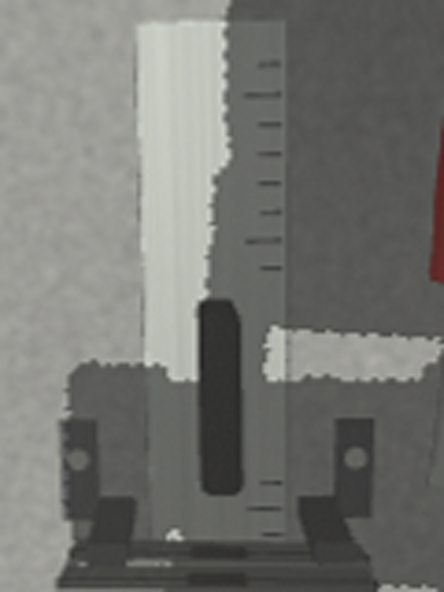

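```bash
python3 - <<'E'
from h import *
np.set_printoptions(precision=4,suppress=True)
z=np.load('pics/w1.npz');o={'ee_pos':z['pos'],'eef_rot':z['rot']}
a=lambda L:np.array(L)/3.7+[270,80]
e=atz('wrist',a([[137,23],[286,21],[287,535],[151,535]]),.006,o);print(e)
for i,j in((0,3),(1,2)):v=e[j]-e[i];print('yaw',np.arctan2(v[1],v[0]))
print(np.linalg.norm(e[0]-e[1]),np.linalg.norm(e[3]-e[2]))
u=np.array([np.cos(.285),np.sin(.285)]);print('centre',(e[0]+e[1])[:2]/2+.125*u)
f=atz('wrist',a([[199,305],[239,305],[202,490],[241,490]]),.056,o);print(f,'len/wid',np.linalg.norm(f[0]-f[2]),np.linalg.norm(f[0]-f[1]),f.mean(0))
s=atz('wrist',a([[60,419],[96,419],[336,419],[372,419]]),.004,o);print('feet',s,np.arctan2(*(s[3]-s[0])[:2]))
E
```

```text
[[0.403  0.11   0.006 ]
 [0.3881 0.1587 0.006 ]
 [0.5641 0.2143 0.006 ]
 [0.5786 0.1646 0.006 ]]
yaw 0.3013636621276964
yaw 0.30583659554971904
0.05094003528031546 0.05177339303313366
centre [0.5155 0.1695]
[[0.4845 0.1555 0.056 ]
 [0.481  0.1676 0.056 ]
 [0.5422 0.1735 0.056 ]
 [0.5386 0.1857 0.056 ]] len/wid 0.06041304679090472 0.012555057362179807 [0.5116 0.1706 0.056 ]
feet [[0.545  0.1198 0.004 ]
 [0.5413 0.1327 0.004 ]
 [0.5163 0.2186 0.004 ]
 [0.5125 0.2315 0.004 ]] -0.28335760687786404
```

send_rows(rows=[[[-1, 4, -40, 0.008], [-1, 4, -40, 0.008], [0, 0, -40, 0], [0, 0, -40, 0], [0, 0, -20, 0], [0, 0, -7, 0], [0, 0, 0, 0]]])

```text
time_s: 2.0
ee_pos: [0.5095, 0.1736, 0.0182]
eef_rot: [3.054, 1.57, -2.928]
force: [-0.2, 0.1, -0.1]
grip_width: 0.0935
```

```bash
python3 - <<'E'
from h import *
p,d,o=snap('side','s1');print(o['ee_pos'],jaw(o)[0],o['force'])
cv2.imwrite('pics/s1c.png',cv2.resize(p[210:340,220:400,::-1],None,fx=4,fy=4,interpolation=2))
p,d,o=snap('wrist','w2')
E
```

```text
[0.50948414 0.1736124  0.01819585] 1.8723792905478498 [-0.19288326  0.10990911 -0.11258584]
```

View pics/s1c.png

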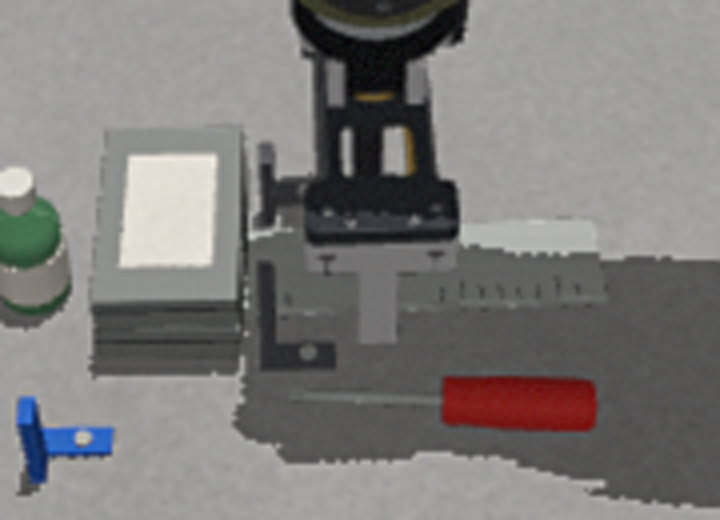

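View pics/w2.png

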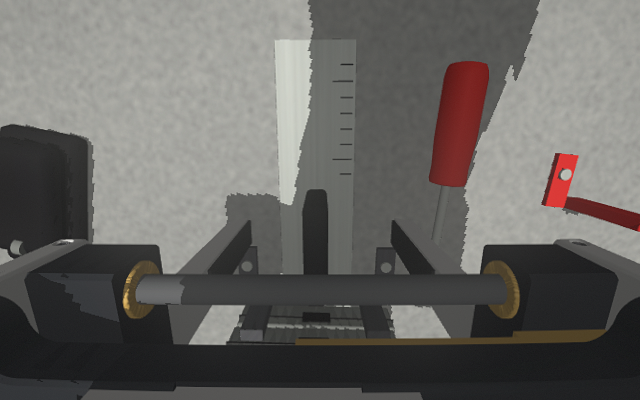

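send_rows(rows=[[[2, -4, 0, 0], [0, 0, 0, 0]]])

```text
time_s: 2.3
ee_pos: [0.5128, 0.1688, 0.0195]
eef_rot: [-0.084, 1.569, 0.217]
force: [-0.5, -1.2, 0.0]
grip_width: 0.0941
```

send_rows(rows=[[[0, 0, 0, 0], [0, 0, 0, 0], [0, 0, 0, 0], [0, 0, 0, 0], [0, 0, 0, 0], [0, 0, 0, 0]]], grip=1, newtons=55)

```text
time_s: 2.9
ee_pos: [0.5121, 0.1691, 0.0185]
eef_rot: [2.52, 1.571, 2.821]
force: [-0.5, -0.1, -0.9]
grip_width: 0.0495
```

send_rows(rows=[[[0, 0, 0, 0], [0, 0, 0, 0], [0, 0, 0, 0], [0, 0, 0, 0], [0, 0, 0, 0], [0, 0, 0, 0]]])

```text
time_s: 3.5
ee_pos: [0.512, 0.1691, 0.0184]
eef_rot: [1.852, 1.571, 2.154]
force: [-0.4, 2.0, -0.9]
grip_width: 0.014
```

send_rows(rows=[[[-4, -1.2, 0, 0], [-4, -1.2, 0, 0], [-4, -1.2, 0, 0], [-4, -1.2, 0, 0], [-5, -1.5, 0, 0], [-5, -1.5, 0, 0], [-5, -1.5, 0, 0], [-5, -1.5, 0, 0], [0, 0, 0, 0]]])

```text
time_s: 4.4
ee_pos: [0.4751, 0.158, 0.0184]
eef_rot: [3.136, 1.569, -2.846]
force: [-3.7, -0.7, 2.8]
grip_width: 0.0136
```

```bash
python3 - <<'E'
from h import *
p,d,o=snap('side','s2');print(o['ee_pos'],jaw(o)[0],o['force'])
cv2.imwrite('pics/s2c.png',cv2.resize(p[210:340,220:400,::-1],None,fx=4,fy=4,interpolation=2))
E
```

```text
[0.47506731 0.15795906 0.0184201 ] 1.8720339898234766 [-3.68378721 -0.6851688   2.83514342]
```

View pics/s2c.png

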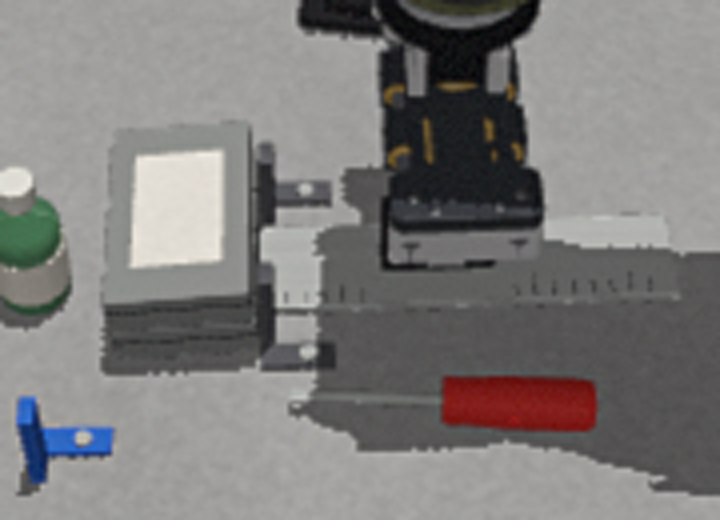

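The cases (crop 105-270 px) now rest against the stops and are still stacked. I'll keep drawing the bar out.

send_rows(rows=[[[-6, -1.8, 0, 0], [-6, -1.8, 0, 0], [-6, -1.8, 0, 0], [-6, -1.8, 0, 0], [-6, -1.8, 0, 0], [-6, -1.8, 0, 0], [-6, -1.8, 0, 0], [-6, -1.8, 0, 0], [-6, -1.8, 0, 0], [-6, -1.8, 0, 0], [-6, -1.8, 0, 0], [-6, -1.8, 0, 0]]])

```text
time_s: 5.65
ee_pos: [0.4035, 0.1365, 0.0184]
eef_rot: [-2.985, 1.571, -2.684]
force: [1.8, -0.5, -1.5]
grip_width: 0.0135
```

send_rows(rows=[[[-4, -1.2, 0, 0], [0, 0, 0, 0], [0, 0, 0, 0]]])

```text
time_s: 5.95
ee_pos: [0.4001, 0.1354, 0.0185]
eef_rot: [-3.005, 1.571, -2.704]
force: [0.2, -0.5, -4.3]
grip_width: 0.0134
```

```bash
python3 - <<'E'
from h import *
p,d,o=snap('side','s3');print(o['ee_pos'],jaw(o)[0],o['force'],o['time_s'],o['qpos'])
cv2.imwrite('pics/s3c.png',cv2.resize(p[210:340,220:400,::-1],None,fx=4,fy=4,interpolation=2))
p,d,o=snap('top','t3')
cv2.imwrite('pics/t3c.png',cv2.resize(p[110:280,180:320,::-1],None,fx=3.5,fy=3.5,interpolation=2))
E
```

```text
[0.40007897 0.13544555 0.01846533] 1.8719893132974885 [ 0.181265   -0.49604541 -4.25351267] 5.95 [ 2.39679104e-01  2.97424578e-01  2.03248350e+00 -7.04946010e-06
  8.11710098e-01 -1.63230536e+00]
```

View pics/s3c.png

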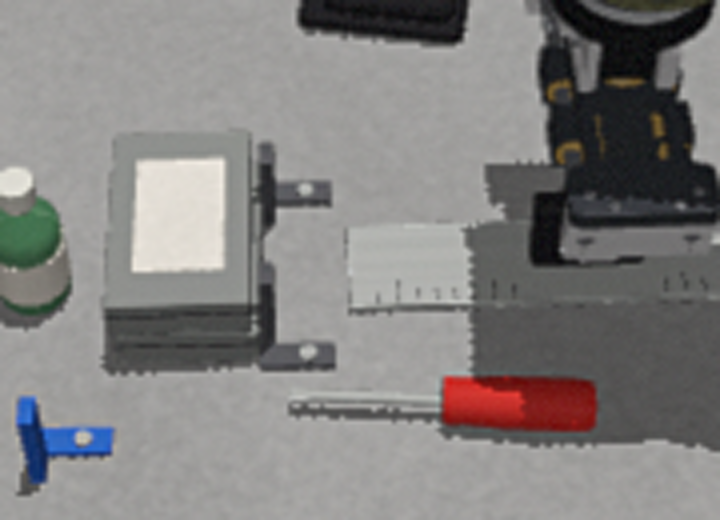

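View pics/t3c.png

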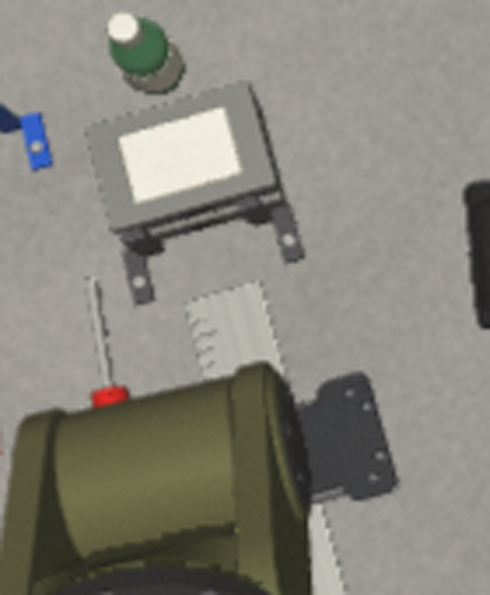

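The cases lie flat and stacked, and the bar is about 100 px clear of them in the side crop. I'll lift it and carry it to the mat.

send_rows(rows=[[[0, 0, 20, 0], [0, 0, 40, 0], [0, 0, 40, 0], [4, -26, 0, -0.14], [4, -26, 0, -0.14], [4, -26, 0, -0.14], [4, -26, 0, -0.14], [4, -26, 0, -0.14], [4, -26, 0, -0.14], [4, -26, 0, -0.14], [4, -26, 0, -0.14], [4, -26, 0, -0.14]]])

```text
time_s: 7.25
ee_pos: [0.4361, -0.0997, 0.1183]
eef_rot: [-2.467, 1.571, 2.851]
force: [-0.1, -0.4, -2.9]
grip_width: 0.0134
```

send_rows(rows=[[[4, -26, 0, -0.14], [4, -26, 0, -0.14], [4, -26, 0, -0.14], [4, -26, 0, -0.14], [0, -6, 0, -0.04], [0, 0, 0, 0], [0, 0, 0, 0]]])

```text
time_s: 7.95
ee_pos: [0.4519, -0.2079, 0.1182]
eef_rot: [-2.278, 1.57, 2.449]
force: [-0.2, -0.3, -3.0]
grip_width: 0.0133
```

```bash
python3 - <<'E'
from h import *
p,d,o=snap('wrist','w4');print(o['ee_pos'],jaw(o)[0],o['force'],o['time_s'],o['qpos'])
p,d,o=snap('side','s4')
cv2.imwrite('pics/s4c.png',cv2.resize(p[70:250,220:460,::-1],None,fx=3,fy=3,interpolation=2))
E
```

```text
[ 0.45186494 -0.20785394  0.11823231] 0.014570214572443922 [-0.15846878 -0.30688864 -3.04493449] 7.95 [-5.04859243e-01  2.78120931e-01  1.76557008e+00  1.54932416e-04
  1.09862827e+00 -5.19499839e-01]
```

View pics/w4.png

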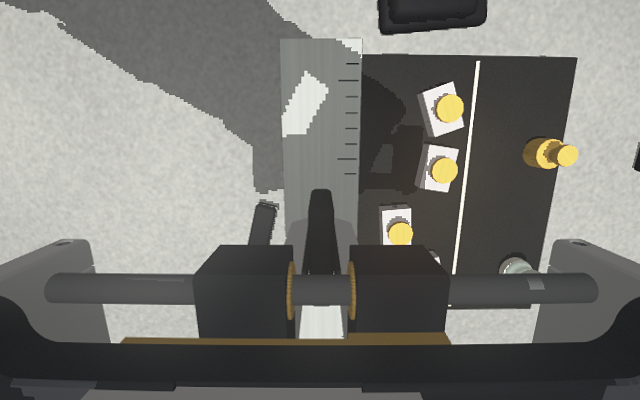

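View pics/s4c.png

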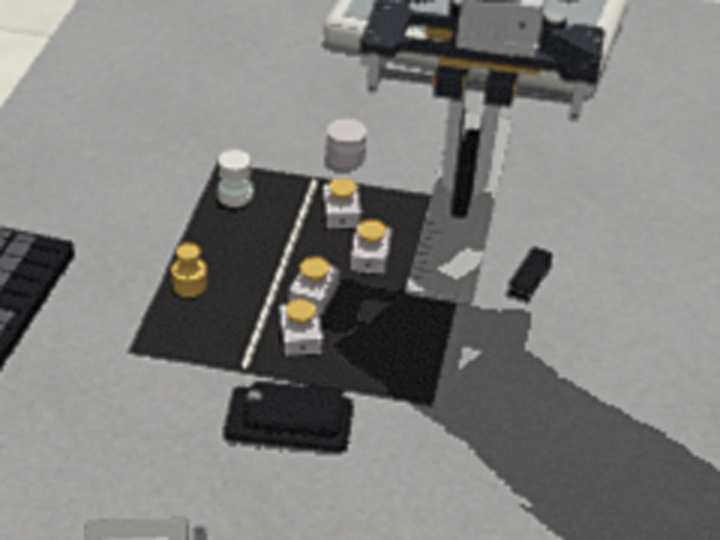

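```bash
python3 - <<'E'
from h import *
p=np.load('pics/w4.npz')['p']
cv2.imwrite('pics/w4c.png',cv2.resize(p[25:285,270:490,::-1],None,fx=2.3,fy=2.3,interpolation=2))
E
```

```text
(no output)
```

View pics/w4c.png

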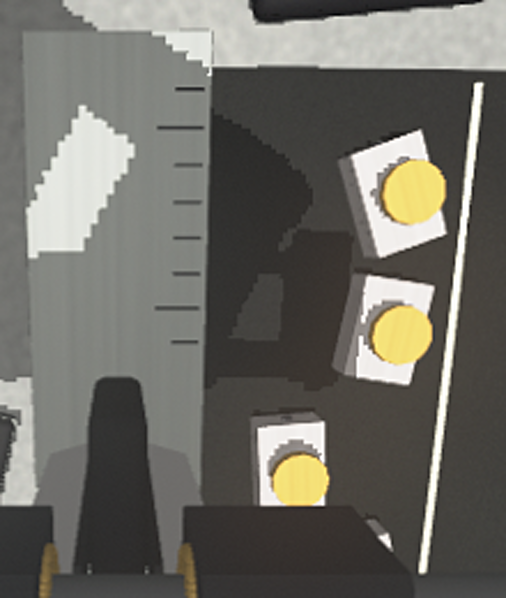

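```bash
python3 - <<'E'
from h import *
np.set_printoptions(precision=4,suppress=True)
z=np.load('pics/w4.npz');o={'ee_pos':z['pos'],'eef_rot':z['rot']}
a=lambda L:np.array(L)/2.3+[270,25]
zt=.1182-.0124
for zt in(zt,):
  e=atz('wrist',a([[211,33],[202,498],[23,33],[37,490]]),zt,o);print(e,np.arctan2(e[0,0]-e[1,0],e[0,1]-e[1,1]),np.linalg.norm(e[0]-e[2]),np.linalg.norm(e[1]-e[3]))
l=atz('wrist',a([[479,84],[424,570]]),.002,o);print('line',l,-np.arctan2(l[0,0]-l[1,0],l[0,1]-l[1,1]))
print('mat edge',atz('wrist',a([[230,67],[470,70]]),.002,o))
h=atz('wrist',a([[340,157],[377,258],[357,275],[333,368],[250,418]]),.002,o);print(h)
print(dep('wrist',a([[100,300],[240,420]]),z['d'],o))
E
```

```text
[[ 0.4753 -0.0868  0.1058]
 [ 0.4787 -0.2206  0.1058]
 [ 0.4245 -0.0875  0.1058]
 [ 0.4267 -0.2187  0.1058]] -0.02478799652400124 0.050816391826492335 0.05203510921843258
line [[ 0.6036 -0.0739  0.002 ]
 [ 0.6072 -0.3001  0.002 ]] 0.01595315151689794
mat edge [[ 0.4971 -0.0696  0.002 ]
 [ 0.599  -0.0685  0.002 ]]
[[ 0.5466 -0.1048  0.002 ]
 [ 0.567  -0.1474  0.002 ]
 [ 0.5587 -0.155   0.002 ]
 [ 0.5517 -0.1977  0.002 ]
 [ 0.5145 -0.2223  0.002 ]]
[[ 0.446  -0.1591  0.1059]
 [ 0.5099 -0.2233  0.0019]]
```

send_rows(rows=[[[4, 3, -20, 0], [4, 0, -30, 0], [0, 0, -30, 0], [0, 0, -12, 0], [0, 0, -4, 0], [0, 0, 0, 0], [0, 0, 0, 0]]])

```text
time_s: 8.75
ee_pos: [0.4607, -0.2058, 0.0237]
eef_rot: [1.078, 1.569, -0.48]
force: [-0.5, 0.3, -2.9]
grip_width: 0.0136
```

```bash
python3 - <<'E'
from h import *
p,d,o=snap('wrist','w5');print(o['ee_pos'],jaw(o)[0],o['force'],o['time_s'])
p,d,o=snap('side','s5')
cv2.imwrite('pics/s5c.png',cv2.resize(p[100:220,250:420,::-1],None,fx=4.5,fy=4.5,interpolation=2))
E
```

```text
[ 0.46074468 -0.20579531  0.02372505] 0.012325401195156453 [-0.4616597   0.34874502 -2.9110992 ] 8.75
```

View pics/w5.png

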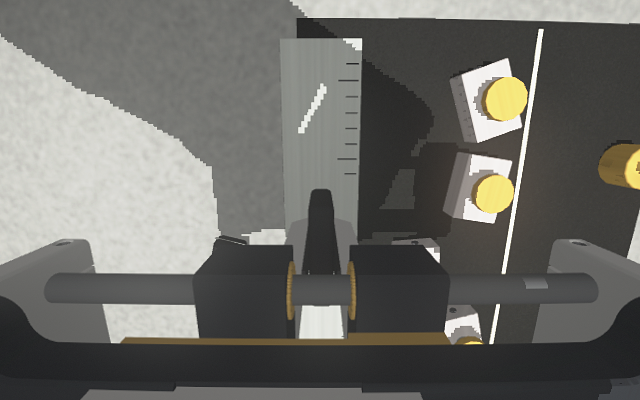

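View pics/s5c.png

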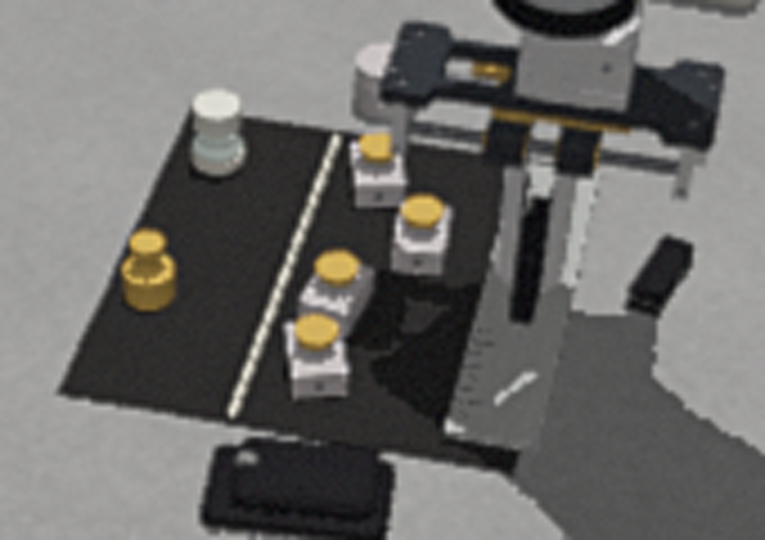

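send_rows(rows=[[[6, 0, -1.5, 0], [8, 0, 0, 0], [8, 0, 0, 0], [4, 0, 0, 0], [4, 0, 0, 0], [4, 0, 0, 0], [5, 0, 0, 0], [5, 0, 0, 0], [5, 0, 0, 0], [5, 0, 0, 0], [5, 0, 0, 0], [0, 0, 0, 0]]])

```text
time_s: 10.05
ee_pos: [0.5197, -0.2055, 0.021]
eef_rot: [1.201, 1.57, -0.358]
force: [-0.7, -0.2, -2.3]
grip_width: 0.0136
```

send_rows(rows=[[[4, 0, 0, 0], [4, 0, 0, 0], [4, 0, 0, 0], [4, 0, 0, 0], [4, 0, 0, 0], [4, 0, 0, 0], [4, 0, 0, 0], [4, 0, 0, 0], [0, 0, 0, 0], [0, 0, 0, 0]]])

```text
time_s: 11.05
ee_pos: [0.5513, -0.2056, 0.0211]
eef_rot: [1.247, 1.57, -0.312]
force: [-0.1, 0.2, -2.6]
grip_width: 0.0136
```

```bash
python3 - <<'E'
from h import *
p,d,o=snap('wrist','w6');print(o['ee_pos'],jaw(o)[0],o['force'],o['time_s'])
p,d,o=snap('side','s6')
cv2.imwrite('pics/s6c.png',cv2.resize(p[100:220,250:420,::-1],None,fx=4.5,fy=4.5,interpolation=2))
p,d,o=snap('top','t6')
cv2.imwrite('pics/t6c.png',cv2.resize(p[115:265,340:480,::-1],None,fx=4,fy=4,interpolation=2))
E
```

```text
[ 0.55133112 -0.20560288  0.0210749 ] 0.012033498153494283 [-0.14477526  0.20363941 -2.55171132] 11.05
```

View pics/w6.png

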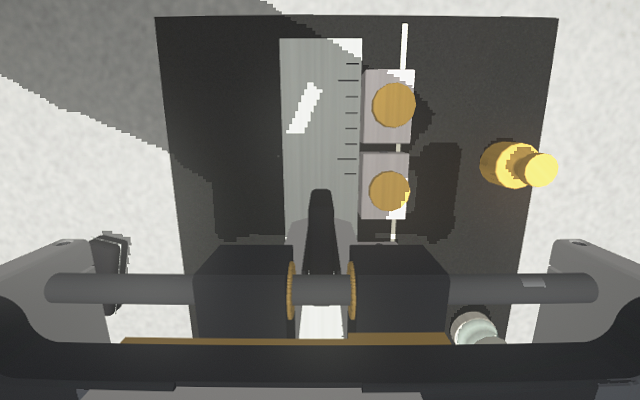

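View pics/s6c.png

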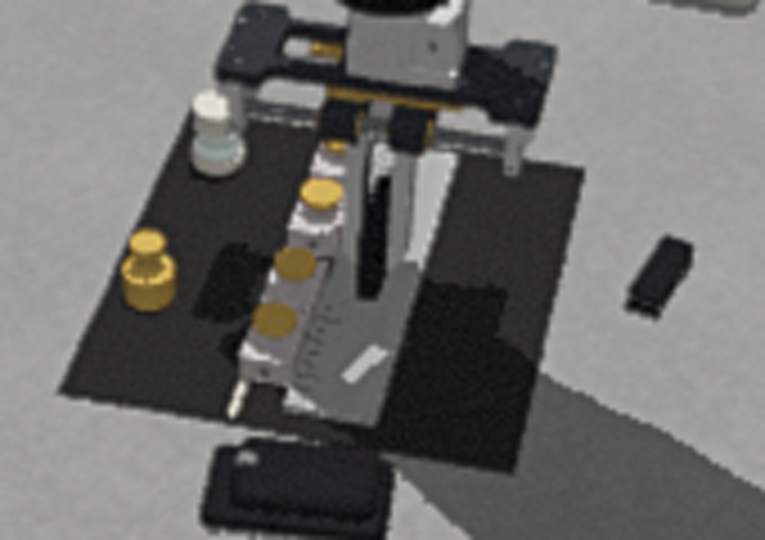

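View pics/t6c.png

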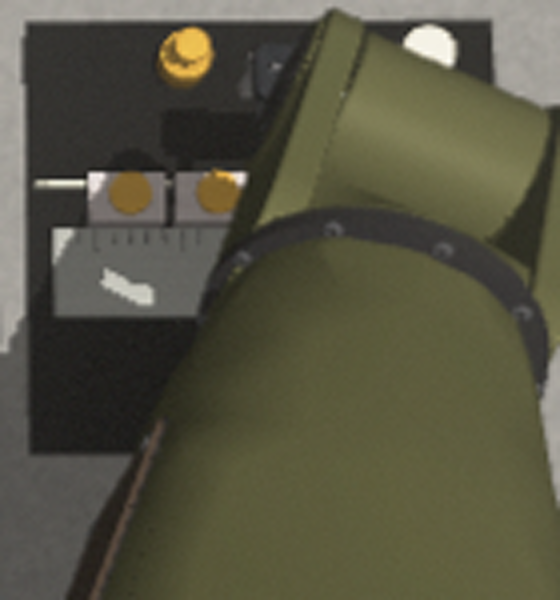

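```bash
python3 - <<'E'
from h import *
p=np.load('pics/w6.npz')['p']
cv2.imwrite('pics/w6c.png',cv2.resize(p[10:255,270:430,::-1],None,fx=2.4,fy=2.4,interpolation=2))
E
```

```text
(no output)
```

View pics/w6c.png

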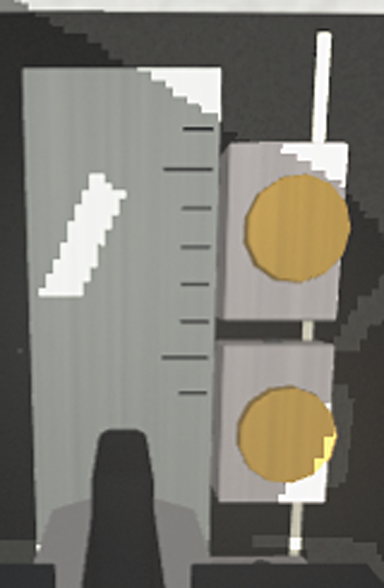

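```bash
python3 - <<'E'
from h import *
np.set_printoptions(precision=4,suppress=True)
z=np.load('pics/w6.npz');o={'ee_pos':z['pos'],'eef_rot':z['rot']}
a=lambda L:np.array(L)/2.4+[270,10]
zt=.0211-.0124
e=atz('wrist',a([[221,70],[211,530],[22,70],[36,530]]),zt,o);print(e[:,:2],[(e[i,0]-e[i+1,0])/(e[i,1]-e[i+1,1]) for i in(0,2)])
l=atz('wrist',a([[323,35],[318,140],[308,330],[295,550]]),.002,o);print('line',l[:,:2],np.polyfit(l[:,1],l[:,0],1))
t=atz('top',np.array([[53,230],[200,227]])/4+[340,115],zt);print('top edge',t)
t=atz('top',np.array([[38,184],[80,184]])/4+[340,115],.002);print('top line',t)
E
```

```text
[[ 0.5753 -0.0846]
 [ 0.5778 -0.2103]
 [ 0.5238 -0.0852]
 [ 0.5254 -0.2109]] [np.float64(-0.019858930652292175), np.float64(-0.01283472430805487)]
line [[ 0.603  -0.0736]
 [ 0.6035 -0.0998]
 [ 0.6044 -0.1512]
 [ 0.6054 -0.219 ]] [-0.0161  0.6019]
top edge [[ 0.5734 -0.0833  0.0087]
 [ 0.5761 -0.1694  0.0087]]
top line [[ 0.6025 -0.075   0.002 ]
 [ 0.6027 -0.0999  0.002 ]]
```

send_rows(rows=[[[4, 0, 0, 0], [4, 0, 0, 0], [4, 0, 0, 0], [4, 0, 0, 0], [4, 0, 0, 0], [3, 0, 0, 0], [2, 0, 0, 0], [0, 0, 0, 0], [0, 0, 0, 0]]])

```text
time_s: 12.1
ee_pos: [0.5763, -0.2055, 0.021]
eef_rot: [1.434, 1.57, -0.125]
force: [0.4, -0.8, -2.0]
grip_width: 0.0139
```

```bash
python3 - <<'E'
from h import *
p,d,o=snap('wrist','w7');print(o['ee_pos'],jaw(o)[0],o['force'],o['time_s'])
cv2.imwrite('pics/w7c.png',cv2.resize(p[10:255,270:430,::-1],None,fx=2.4,fy=2.4,interpolation=2))
E
```

```text
[ 0.57628791 -0.20554207  0.02097652] 0.0120558750851769 [ 0.41117151 -0.84834449 -2.00224106] 12.1
```

View pics/w7c.png

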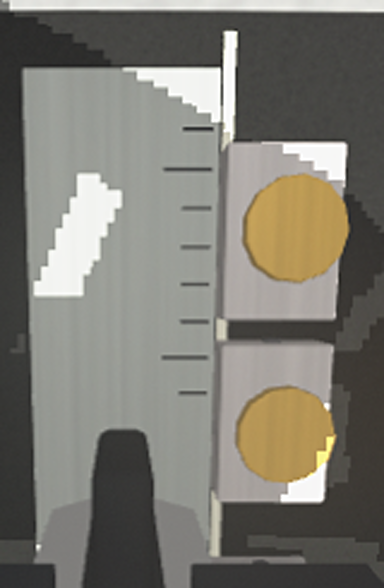

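send_rows(rows=[[[1.5, 0, 0, 0], [1, 0, 0, 0], [0, 0, 0, 0], [0, 0, 0, 0], [0, 0, 0, 0]]])

```text
time_s: 12.65
ee_pos: [0.5786, -0.2056, 0.0209]
eef_rot: [1.358, 1.571, -0.201]
force: [-0.6, -0.0, -2.7]
grip_width: 0.014
```

```bash
python3 - <<'E'
from h import *
np.set_printoptions(precision=4,suppress=True)
p,d,o=snap('wrist','w8');print(o['ee_pos'],jaw(o)[0],o['force'],o['time_s'])
cv2.imwrite('pics/w8c.png',cv2.resize(p[10:255,270:430,::-1],None,fx=2.4,fy=2.4,interpolation=2))
E
```

```text
[ 0.5786 -0.2056  0.0209] 0.011987971823637679 [-0.6434 -0.0015 -2.661 ] 12.65
```

View pics/w8c.png

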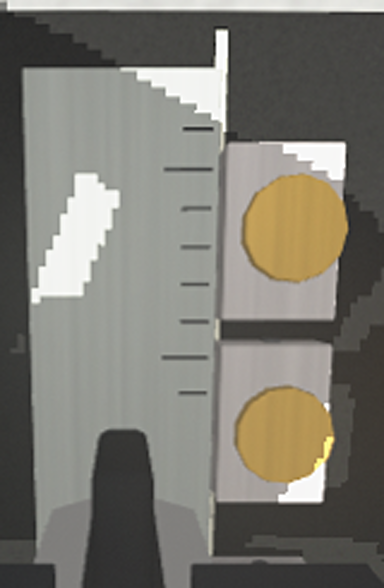

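send_rows(rows=[[[-2, 0, 0, 0], [-5, 0, 0, 0], [-10, 0, 0, 0], [-15, 0, 0, 0], [-15, 0, 0, 0], [-15, 0, 0, 0], [-10, 0, 0, 0], [0, 0, 0, 0], [0, 0, 0, 0]]])

```text
time_s: 13.6
ee_pos: [0.5069, -0.2057, 0.0213]
eef_rot: [1.18, 1.57, -0.379]
force: [0.2, -0.7, -3.5]
grip_width: 0.0141
```

```bash
python3 - <<'E'
from h import *
p,d,o=snap('wrist','w9');print(o['ee_pos'],jaw(o)[0],o['force'],o['time_s'])
p,d,o=snap('side','s9')
cv2.imwrite('pics/s9c.png',cv2.resize(p[100:220,250:420,::-1],None,fx=4.5,fy=4.5,interpolation=2))
E
```

```text
[ 0.50687716 -0.20572355  0.02125084] 0.011716872376017776 [ 0.21156198 -0.72659239 -3.49144394] 13.6
```

View pics/w9.png

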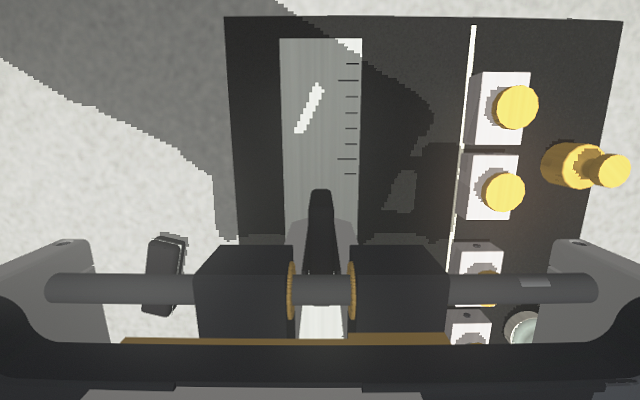

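View pics/s9c.png

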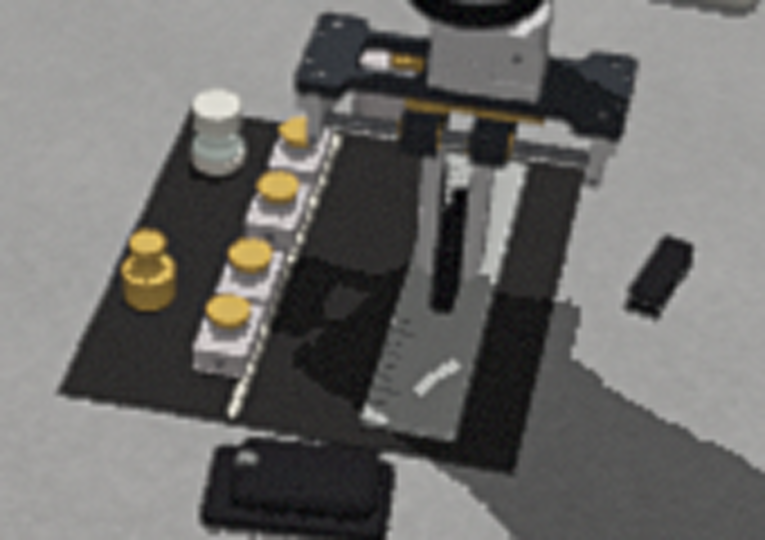

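The four holders stand in a row on the line, from (225,340) to (298,150) in the side crop. I'll lay the bar down here and release it.

send_rows(rows=[[[0, 0, -0.5, 0], [0, 0, -0.3, 0], [0, 0, 0, 0], [0, 0, 0, 0]]])

```text
time_s: 14.1
ee_pos: [0.507, -0.2056, 0.0204]
eef_rot: [1.334, 1.57, -0.225]
force: [1.2, 2.0, 4.0]
grip_width: 0.0142
```

send_rows(rows=[[[0, 0, 0, 0], [0, 0, 0, 0], [0, 0, 0, 0], [0, 0, 0, 0], [0, 0, 0, 0], [0, 0, 0, 0], [0, 0, 0, 0]]], grip=0)

```text
time_s: 14.8
ee_pos: [0.5066, -0.2055, 0.0201]
eef_rot: [-1.578, 1.571, -3.137]
force: [0.2, -0.2, -0.4]
grip_width: 0.0472
```

Released. I'll go up, then to a clear spot so the top camera can check.

send_rows(rows=[[[0, 0, 15, 0], [0, 0, 30, 0], [0, 0, 40, 0], [0, 0, 45, 0], [0, 0, 30, 0], [-20, 40, 0, 0], [-20, 40, 0, 0], [-20, 40, 0, 0], [-10, 45, 0, 0], [0, 45, 0, 0], [0, 45, 0, 0], [0, 40, 0, 0]]])

```text
time_s: 16.0
ee_pos: [0.4362, 0.0914, 0.1815]
eef_rot: [1.689, 1.569, 0.13]
force: [0.9, 1.1, -0.1]
grip_width: 0.0472
```

```bash
python3 - <<'E'
from h import *
p,d,o=snap('top','t10');print(o['ee_pos'],o['time_s'])
cv2.imwrite('pics/t10c.png',cv2.resize(p[115:265,340:475,::-1],None,fx=4,fy=4,interpolation=2))
p,d,o=snap('side','s10')
E
```

```text
[0.43618791 0.09140476 0.18152765] 16.0
```

View pics/t10c.png

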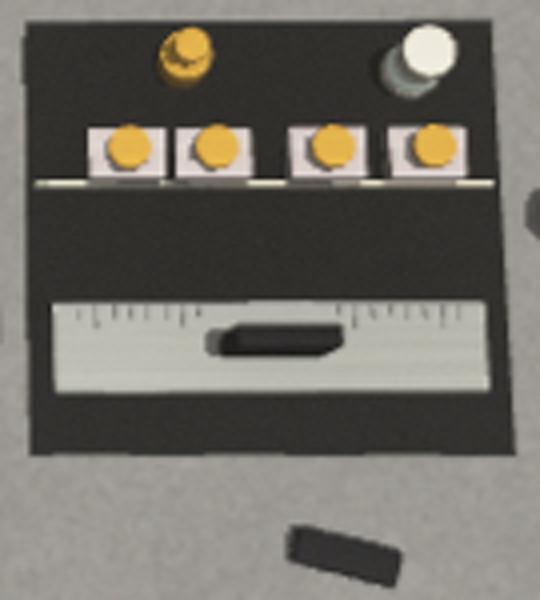

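View pics/s10.png

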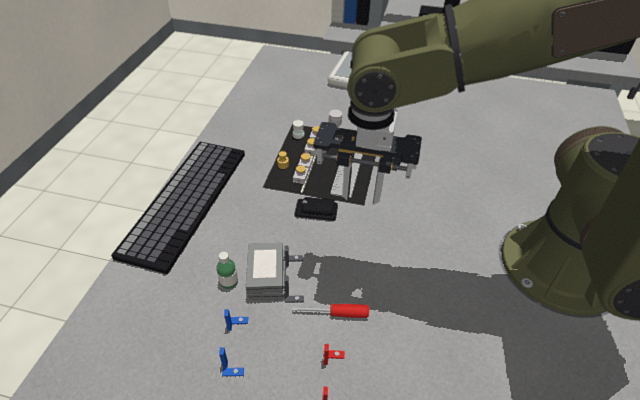

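View pics/t10.png

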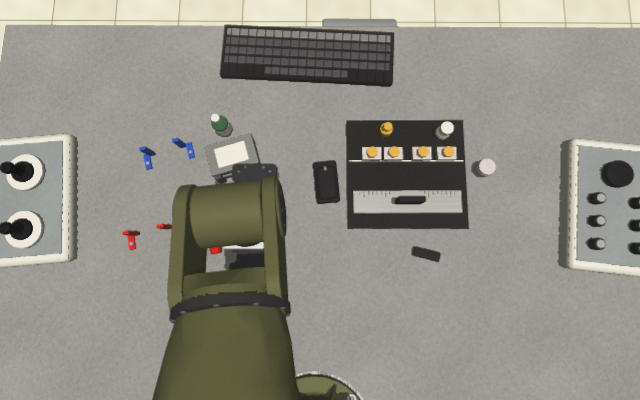

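```bash
python3 - <<'E'
from h import *
np.set_printoptions(precision=4,suppress=True)
b=lambda L:np.array(L)/4+[340,115]
l=atz('top',b([[36,184],[494,184]]),.002)
k=np.polyfit(l[:,1],l[:,0],1)
for h in [[[89,178],[166,178]],[[177,178],[253,178]],[[290,178],[367,178]],[[391,178],[467,177]]]:
    q=atz('top',b(h),.020); print(1e3*(q[:,0]-np.polyval(k,q[:,1])))
s=atz('top',b([[129,148],[218,148],[333,147],[435,147]]),.032);print('stub', 1e3*(s[:,0]-np.polyval(k,s[:,1])))
E
```

```text
[-0.5003 -0.5022]
[-0.5025 -0.5048]
[-0.506  -0.5089]
[-0.5099  0.0802]
stub [14.3983 14.3814 14.9479 14.9264]
```

```bash
python3 -c "
from station import ctrl
print(ctrl.get_obs()['force']);print(ctrl.hand_in())"
```

```text
[ 0.65166976  0.2063228  -0.22132874]
the job is handed in; nothing more can be done
None
```

The job is done and handed in at about 16 s. I gripped the straightedge by its fin and drew it straight out about 115 mm. The cases rested against the stops and settled flat and stacked on the desk. I then turned the bar, set it down behind the holders and pushed all four onto the line together. Last, I backed it off about 70 mm, laid it on the mat and released it.

**Last checks, from the final pictures:**
- **Holders:** the near faces are within about 1 mm of the line's middle (limit 6 mm) and square by eye. The stub centres are 14.4 to 14.9 mm past the line, where 15 is ideal.
- **Straightedge:** it lies on the mat with the hand well clear of it and looks flat, though I did not measure its tilt.
- **Cases:** they look flat and stacked in the side view, judged by eye only.
- **Everything else:** the mouse, tin, jar, counterweight, tweezer case, bottle and screwdriver look unmoved by eye.

No check failed. Camera estimates of the fin's position differed by up to 6 mm before the grasp. I settled that with a close wrist view before gripping, and the grasp closed on the fin at its full 14 mm.

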